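Tip lug nuts from a chute through a sprung hopper shutter

TASK

Pick up the small aluminium chute with the four lug nuts by its yellow grip, and with its two prongs gently push the red spring-loaded paddle on top of the clear hopper all the way back; keep it pushed open while you tilt the chute nose-down, so that all four nuts slide out into the hopper. Then draw back so that the shutter springs shut and set the empty chute down flat on the counter, never letting go of it before it is down. Do not jam the chute hard against the hopper or its paddle, do not touch the hopper with the gripper, and leave the other things on the counter alone.

Things in the scene. Friction and masses are not known exactly. Their poses are not given: they have to be found in the camera images.
- chute: Aluminium parts chute, 160 mm long, 250 g, flat on the counter with the nuts in it. Origin: on its underside below the middle of the grip; +x to the nose, z up. Channel from x = -60 to the lip at +61 mm: floor 4 mm thick, 24 mm wide inside, walls 4 mm thick, 30 mm high, closed at the back, open above and at the nose. Slick: nuts start to slide at 17 to 27 degrees of tilt; 40 empties it.
- chute_grip (a point): Where to grasp the chute: on its yellow grip, 70 mm above the underside, chute x = y = 0; axes as the chute's. The grip is 36 mm long (x), 20 mm wide (y, pinch across this) and reaches from 48 to 84 mm above the underside, on a black bridge 36 mm long, 32 mm wide over the channel. Keep fingertips above the bridge's top (48 mm).
- chute_nose (a point): Midway between the ball ends of the chute's two prongs (chute x = 95, y = 0, z = 4 mm; axes as the chute's). The prongs are steel rods 8 mm thick along x at y = -16 and +16 mm, balls of radius 4 mm centred at x = 95 mm. Nuts fall out between them, in front of the lip, which is 34 mm behind. Pitched about this point, the prong ends stay in place.
- hopper: Fixed nut hopper: clear box, blue base and blue deck, 120 mm (x, -50 to +70 mm) by 90 mm (y), deck top 95 mm above the counter, hollow inside. Origin on the counter; +x is the way the paddle is pushed open. More than 18 N between chute and hopper or paddle is jamming.
- hopper_mouth (a point): On the deck's top above the slot: hopper x = -8, y = 0, z = 95 mm; axes as the hopper's. The slot is 24 mm wide (y -12 to +12 mm) and begins at hopper x = -25 mm; a white spring shutter closes it from below. With the prongs on or just over the deck, holding the paddle at its stop, the nuts fall into the slot.
- shutter (a joint): How far the red paddle and shutter are pushed: 0 shut, 0.036 m at the rigid stop; fully back means 0.032 or more. Paddle: upright, 60 mm wide (y), 5 mm thick, 1 to 34 mm above the deck. Shut, its pushed (-x) face is anywhere from hopper x = -35 to -25 mm: its clamp setting varies and is not measured, so feel for it. Needs 2.5 N to start, 4.5 N at the stop; springs shut when let go.
- nut1: Brass-coloured lug nut 1: hexagonal, about 20 mm across, 12 mm thick, 30 g, origin at the centre of its underside. At the start it lies flat in the chute's channel near chute x = -44 mm.
- nut2: Brass-coloured lug nut 2: hexagonal, about 20 mm across, 12 mm thick, 30 g, origin at the centre of its underside. At the start it lies flat in the chute's channel near chute x = -19 mm.
- nut3: Brass-coloured lug nut 3: hexagonal, about 20 mm across, 12 mm thick, 30 g, origin at the centre of its underside. At the start it lies flat in the chute's channel near chute x = 6 mm.
- nut4: Brass-coloured lug nut 4: hexagonal, about 20 mm across, 12 mm thick, 30 g, origin at the centre of its underside. At the start it lies flat in the chute's channel near chute x = 31 mm.
- spraycan: Bystander: upright red spray can, 54 mm diameter, 150 mm tall, loose; origin at the centre of its underside.
- mouse: Bystander: black computer mouse, 100 x 58 x 30 mm, on a round cork pad, loose; origin at the centre of its underside.
- tape: Bystander: black tape dispenser, 150 x 60 x 80 mm, loose; origin at the centre of its underside.
- greasejar: Bystander: small white jar with blue cap, 64 mm diameter, 70 mm tall, loose; origin at the centre of its underside.
Things that resemble listed ones, but are neither listed nor needed, are in the scene too. There is more than one size of the hopper; the one meant has the size given above.

How it is judged:
On the way, in this order (a step that is already met when the one before it is completed fails the run):
1. the chute, lifted, holds the shutter open (value of joint shutter above 0.032 m and contact force between chute and hopper above 0.5 N and height (world z) of chute above 0.08 m), for 0.1 s.
2. with the chute still tilted and holding the shutter open, all four nuts are inside the hopper (value of joint shutter above 0.032 m and contact force between chute and hopper above 0.5 N and angle between chute's own z axis and vertical above 0.3 rad and x of nut1 in the frame of hopper between -0.048 and 0.068 m and y of nut1 in the frame of hopper between -0.043 and 0.043 m and z of nut1 in the frame of hopper between 0 and 0.075 m and x of nut2 in the frame of hopper between -0.048 and 0.068 m and y of nut2 in the frame of hopper between -0.043 and 0.043 m and z of nut2 in the frame of hopper between 0 and 0.075 m and x of nut3 in the frame of hopper between -0.048 and 0.068 m and y of nut3 in the frame of hopper between -0.043 and 0.043 m and z of nut3 in the frame of hopper between 0 and 0.075 m and x of nut4 in the frame of hopper between -0.048 and 0.068 m and y of nut4 in the frame of hopper between -0.043 and 0.043 m and z of nut4 in the frame of hopper between 0 and 0.075 m), for 0.1 s.
At the end, for the whole second after the job is handed in: All four nuts lie inside the hopper below its deck, the shutter is shut (within 5 mm), and the chute stands flat (within 0.1 rad), on the counter, at rest and released (x of nut1 in the frame of hopper between -0.048 and 0.068 m and y of nut1 in the frame of hopper between -0.043 and 0.043 m and z of nut1 in the frame of hopper between 0 and 0.075 m and x of nut2 in the frame of hopper between -0.048 and 0.068 m and y of nut2 in the frame of hopper between -0.043 and 0.043 m and z of nut2 in the frame of hopper between 0 and 0.075 m and x of nut3 in the frame of hopper between -0.048 and 0.068 m and y of nut3 in the frame of hopper between -0.043 and 0.043 m and z of nut3 in the frame of hopper between 0 and 0.075 m and x of nut4 in the frame of hopper between -0.048 and 0.068 m and y of nut4 in the frame of hopper between -0.043 and 0.043 m and z of nut4 in the frame of hopper between 0 and 0.075 m and value of joint shutter below 0.005 m and height (world z) of chute below 0.01 m and angle between chute's own z axis and vertical below 0.1 rad and linear speed of chute below 0.02 m/s and contact force between the fingers and chute below 0.1 N); the robot touches nothing.
It fails at once if the chute is jammed against the hopper or its paddle with more than 18 N (contact force between chute and hopper above 18 N).
It fails at once if the gripper or arm touches the hopper or its paddle (contact force between any of the fingers, the arm and hopper above 1 N).
It fails at once if the chute is let go above the counter (height (world z) of chute above 0.025 m and contact force between the fingers and chute below 0.1 N).
It fails at once if a bystander (spray can, mouse, tape dispenser, jar) is moved more than 20 mm or tipped (distance of any of spraycan, mouse, tape, greasejar from where it was at the start of the episode above 0.02 m or angle between any of spraycan, mouse, tape, greasejar's own z axis and vertical above 0.3 rad).
It also fails if it takes over 61 s, if anything falls off the work surface, if the arm or the gripper's body presses on something with over 40 N, if the wrist force passes 120 N, or if a joint passes its speed limit or range.

ROBOT

A 7-joint arm with a two-finger parallel gripper is mounted at the origin on the work surface. World frame = base frame: x ahead of the robot, y to its left, z up, the work surface at z = 0. Lengths are in m, angles in rad, forces in N, time in s.
With the tool pointing down it reaches from about 0.4 to 0.85 m from the base axis. Payload 10.4 kg.
Tool frame: the origin (TCP) lies at the very end of the fingers, on their centre line; the grasp point (between the pads) lies 19 mm behind it; z points along the fingers, y is the line along which they close (so a half turn about z gives the same grasp; the last joint's range is limited). The gripper opens to 87 mm and grips with 3 to 60 N. Pads are 19 mm wide; open, the fingers measure 117 mm over their backs; the gripper's body (75 mm by 190 mm) begins 51 mm behind the grasp point.
Start: joints at [-1.143, 0.332, -0.065, 1.46, 0.022, 1.35, -0.088], TCP at [0.272, 0.563, 0.223] pointing down, gripper open.
Joint ranges: [-2.6, 2.6], [-0.5, 2.12], [-1.47, 1.34], [0.16, 2.42], [-1.27, 4.41], [0.06, 2.06], [-2.6, 2.6]. Speed limits (rad/s): [2.22, 2.22, 2.79, 2.79, 3.14, 3.14, 3.14].

INTERFACE

Orientations are given as a unit quaternion [x, y, z, w].
In Python, from bench import * gives the robot as it stands.
- The arm moves only by the tool step_arm, never from a script. Its arguments are lists of equal length, an entry for each row: "delta_pos": the shift along the world's x, y, z in units of 25 mm (1.0 is 25 mm), a list of three; "turn": the turn about the world's z in units of 0.12 rad (1.0 is 0.12 rad). In form: {"delta_pos": [[tx, ty, tz], ...], "turn": [turn, ...]}. A call has 1 to 12 rows; each row shifts and turns the commanded pose from where the row before left it; what a row does not reach is not made up. A row lasts 1/10 s, in which the tool goes at most 50 mm and 8.59 degrees, less where a joint would pass 70% of its speed; a pose out of reach is approached as far as the arm can. A call with a number of a shift or a turn outside -1 to 1 is refused whole. A call with a gripper value outside its range is refused whole. "grip" is the closure, from 0 (fully open) to 1 (shut), set as the call begins (left out, the last holds). The fingers move at their own pace and stop on an object; "newtons" is the grip in N (left out, the last holds). Time passes only in rows, so rows that do not move let the fingers close. It gives the time, the measured TCP pose, the force, the opening and the grip force at its end, in the units of the state.
- read_state(): the state, without advancing time (a new reading comes with each control period).
- camera(name): name is "scene" or "top"; returns a dict with "image" (400x640x3 uint8, red, green, blue), "z_map" (400x640 float32, m along the optical axis (not along the pixel's ray), 0 where there is no reading), "mtx" (3x3 intrinsics, pixels), "view" (4x4, takes a point from world to camera coordinates). Camera axes: x right, y up, looking along -z (the intrinsics and any distortion apply to the point x, -y, -z); pixel columns grow to the right and rows downward; lengths in m; the calibration is good to about 2 mm. A picture is of the moment at which its call begins.
- close_job(): hands the job in; it is judged then, once.
The state is a dict: "time": time; "joint_positions": joint angles; "joint_vel": joint speeds; "joint_torque": joint torques, N m; "ee_pos": TCP position; "eef_rot": TCP orientation; "ft_force": force on the tool from outside, world axes, zero at the start; "torque": the same for the moment, N m; "width": finger opening in m; "grip_force": force on a finger pad.
Only numpy, scipy, OpenCV 4.12 (cv2) and the standard library are available. Lean on these libraries where they do the work, as an engineer would, in place of code of your own. Each camera call takes 0.05 s, during which the arm holds its last target. There are 200 camera calls.

## Working session

There is one attempt and no reset: what is moved stays moved. The work goes in short steps, Python scripts to look and compute and a tool call to move; the robot and the scene stay as the last step left them, time stands still between calls to the robot, and variables do not carry over. Pictures are saved under pics/ and viewed, at most 10 in all, crops included, and the job is handed in when it is done.

Besides the shell and the picture viewer there is one more tool, called after "Call:" as name(argument=value, ...), one argument or row to a line, values as JSON. step_arm: Moves the arm, as the interface text tells. Shifts and turns lie within -1 to 1; 1 stands for 25 mm of shift or 0.12 rad of turn. Its arguments: {"type":"object","properties":{"delta_pos":{"type":"array"},"turn":{"type":"array"},"grip":{"type":"number"},"newtons":{"type":"number"}},"required":["delta_pos","turn"]}

```bash
ls; mkdir -p pics; cat > h.py <<'E'
from bench import *
import numpy as np, cv2
def grab(n):
    c=camera(n); return c
def world(c,u,v,z=None):
    K=np.array(c["mtx"]);V=np.array(c["view"]);T=np.linalg.inv(V)
    r=np.linalg.inv(K)@[u,v,1]; r=np.array([r[0],-r[1],-1.])
    d=T[:3,:3]@r;o=T[:3,3]
    s=c["z_map"][int(round(v)),int(round(u))] if z is None else (z-o[2])/d[2]
    return o+s*d
def cloud(c):
    K=np.array(c["mtx"]);T=np.linalg.inv(np.array(c["view"]))
    v,u=np.mgrid[0:400,0:640]; r=np.linalg.inv(K)@np.stack([u.ravel(),v.ravel(),np.ones(u.size)])
    z=c["z_map"].ravel(); p=np.stack([r[0],-r[1],-np.ones(u.size)])*z
    return (T[:3,:3]@p+T[:3,3:]).T.reshape(400,640,3)
def pix(c,p):
    q=np.array(c["view"])@np.r_[p,1]; w=np.array(c["mtx"])@[q[0],-q[1],-q[2]]
    return w[:2]/w[2]
def save(im,f,s=1): cv2.imwrite("pics/"+f,cv2.resize(im[...,::-1],None,fx=s,fy=s,interpolation=cv2.INTER_CUBIC))
E
python3 - <<'E'
from h import *
import pickle
for n in("scene","top"):
    c=grab(n); save(c["image"],n+"0.png"); pickle.dump(c,open(n+".pkl","wb"))
    print(n,c["mtx"],c["view"])
print(read_state())
E
```

```text
pics
scene [[393.53972068   0.         319.04251724]
 [  0.         393.53972068 193.51412718]
 [  0.           0.           1.        ]] [[ 7.97951076e-01  6.02721220e-01  1.10059096e-03 -4.32132394e-01]
 [-4.79638205e-01  6.33891824e-01  6.06735814e-01  2.40361981e-01]
 [ 3.64994895e-01 -4.84673381e-01  7.94902787e-01 -1.28836364e+00]
 [ 0.00000000e+00  0.00000000e+00  0.00000000e+00  1.00000000e+00]]
top [[407.09118648   0.         314.27906166]
 [  0.         407.09118648 189.64496292]
 [  0.           0.           1.        ]] [[ 0.01200994 -0.99989361  0.00827876 -0.03211117]
 [ 0.99399143  0.01283906  0.10870235 -0.55483221]
 [-0.10879708  0.0069235   0.99403987 -1.05534522]
 [ 0.          0.          0.          1.        ]]
{'time': 0.1, 'joint_positions': array([-1.14258141,  0.33283084, -0.06469043,  1.46086082,  0.02162775,
        1.34988036, -0.08850638]), 'joint_vel': array([-0.00146231, -0.0014568 , -0.00081894, -0.00327136,  0.00063978,
       -0.00039982,  0.00199245]), 'joint_torque': array([ 2.25382501e-03, -6.24543428e+01,  2.54965795e-02, -3.90720963e+01,
       -6.12814771e-02,  3.65863333e-02,  6.17943942e-05]), 'ee_pos': array([0.27217949, 0.56224179, 0.22181797]), 'eef_rot': array([ 2.23498632e-01,  9.74704032e-01, -6.33647698e-04, -1.00677974e-04]), 'ft_force': array([-0.26613237, -0.03712594, -0.65020424]), 'torque': array([-0.0170665 , -0.05170899, -0.03284386]), 'grip_force': 0.0, 'width': 0.08709297885074346}
```

View pics/top0.png

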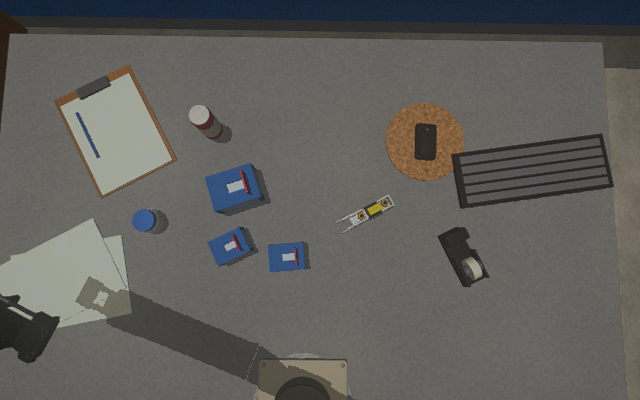

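View pics/scene0.png

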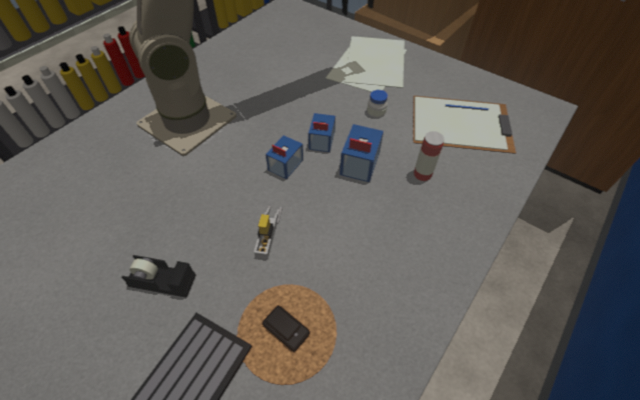

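The top view shows one chute at about (367,213), with its nose to the lower left near (341,224). It also shows three hoppers: A (235,188), B (230,246) and C (288,256). I'll measure their decks and choose the one that is 120×90 mm and 95 mm high.

```bash
python3 - <<'E'
from h import *
import pickle
c=pickle.load(open("top.pkl","rb")); P=cloud(c); im=c["image"].astype(int)
R,G,B=im[...,0],im[...,1],im[...,2]
def rect(m,name,z=None):
    p=P[m][:,:2]*1000
    (cx,cy),(w,h),a=cv2.minAreaRect(p.astype(np.float32)); print(name,len(p),"c",round(cx),round(cy),"wh",round(w),round(h),"ang",round(a,1),"z",np.percentile(P[m][:,2]*1000,[2,50,98]).round())
blue=(B>R+40)&(B>G+20)
for n,(u,v) in dict(A=(235,188),B=(230,246),C=(288,256)).items():
    m=np.zeros(R.shape,bool);m[v-32:v+32,u-36 if n!="C" else u-22:u+34]=1
    zz=P[...,2]
    t=m&(blue|(R>G+60)|(R>150))
    h=np.percentile(zz[m&blue],80)
    rect(m&blue&(abs(zz-h)<.01),n+" deck")
    red=m&(R>G+50)&(R>B+50); rect(red,n+" red"); w=m&(R>130)&(G>130); rect(w,n+" white")
m=np.zeros(R.shape,bool);m[190:238,332:400]=1
y=m&(R>B+60)&(G>B+40)&(P[...,2]>.065); rect(y,"yellow")
ch=m&(P[...,2]>.015); rect(ch,"chute"); print(P[y].mean(0))
save(np.hstack([c["image"][150:290,200:320],c["image"][150:290,330:450]]),"crop0.png",3)
E
```

```text
A deck 1407 c 553 181 wh 91 120 ang 19.2 z [91. 95. 98.]
A red 44 c 562 150 wh 56 9 ang 19.1 z [ 87. 128. 132.]
A white 132 c 556 175 wh 21 40 ang 19.1 z [86. 89. 93.]
B deck 767 c 405 190 wh 67 89 ang 27.1 z [66. 70. 74.]
B red 23 c 415 168 wh 41 4 ang 26.6 z [93. 95. 97.]
B white 65 c 425 92 wh 20 220 ang 11.3 z [61. 66. 70.]
C deck 776 c 380 45 wh 66 89 ang 6.2 z [66. 70. 74.]
C red 22 c 404 10 wh 23 84 ang 64.8 z [ 91.  96. 686.]
C white 77 c 399 13 wh 27 95 ang 35.0 z [61. 66. 70.]
yellow 108 c 504 -178 wh 18 36 ang 27.1 z [80. 83. 87.]
chute 393 c 478 -128 wh 33 234 ang 28.1 z [  15.   44. 1110.]
[ 0.5037883  -0.17714     0.08338753]
```

View pics/crop0.png

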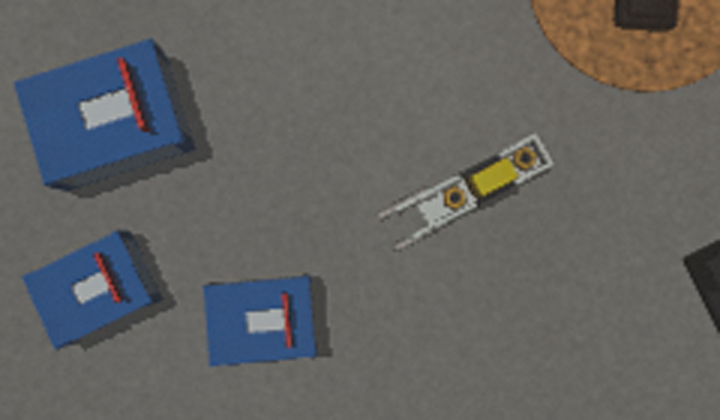

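The crop confirms that A is the 120×90 mm hopper with its deck at 95 mm; B and C are smaller lookalikes. Its red paddle sits on the right, so +x is to the left, at a yaw of about 109.2°. The chute's yaw is about 117.1° and its grip is at (0.504, -0.177), with the top at 83 mm as expected. I'll move above the grip.

Call:
step_arm(
  delta_pos=[
    [0.31,-0.98,0],
    [0.31,-0.98,0],
    [0.31,-0.98,0],
    [0.31,-0.98,0],
    [0.31,-0.98,0],
    [0.31,-0.98,0],
    [0.31,-0.98,0],
    [0.31,-0.98,0],
    [0.31,-0.98,0],
    [0.31,-0.98,0],
    [0.31,-0.98,0],
    [0.31,-0.98,0],
  ],
  turn=[-0.18,-0.18,-0.18,-0.18,-0.18,-0.18,-0.18,-0.18,-0.18,-0.18,-0.18,-0.18],
  grip=0,
)

```text
time: 1.3
ee_pos: [0.3658, 0.2667, 0.2226]
eef_rot: [0.348, 0.937, 0.0, 0.0]
ft_force: [0.0, -0.2, 0.4]
width: 0.0868
grip_force: 0.0
```

Call:
step_arm(
  delta_pos=[
    [0.31,-0.98,0],
    [0.31,-0.98,0],
    [0.31,-0.98,0],
    [0.31,-0.98,0],
    [0.31,-0.98,0],
    [0.31,-0.98,0],
    [0.31,-0.98,0],
    [0.31,-0.98,0],
    [0.31,-0.98,0],
    [0.31,-0.98,0],
    [0.31,-0.98,0],
    [0.31,-0.98,0],
  ],
  turn=[-0.18,-0.18,-0.18,-0.18,-0.18,-0.18,-0.18,-0.18,-0.18,-0.18,-0.18,-0.18],
)

```text
time: 2.5
ee_pos: [0.4583, -0.0276, 0.2226]
eef_rot: [0.467, 0.884, 0.0, 0.0]
ft_force: [0.8, 0.9, -0.4]
width: 0.0868
grip_force: 0.0
```

Call:
step_arm(
  delta_pos=[
    [0.31,-0.98,0],
    [0.31,-0.98,0],
    [0.31,-0.98,0],
    [0.31,-0.98,0],
    [0.31,-0.98,0],
    [0.31,-0.98,0],
    [0,0,0],
    [0,0,0],
  ],
  turn=[-0.18,-0.18,-0.18,-0.18,-0.18,-0.18,0,0],
)

```text
time: 3.3
ee_pos: [0.5043, -0.1734, 0.2224]
eef_rot: [0.523, 0.852, -0.0, -0.0]
ft_force: [-0.3, 0.8, -0.6]
width: 0.0868
grip_force: 0.0
```

Call:
step_arm(
  delta_pos=[
    [0,-0.16,-0.9],
    [0,0,-1],
    [0,0,-1],
    [0,0,-1],
    [0,0,-1],
    [0,0,-0.9],
    [0,0,-0.6],
    [0,0,-0.3],
    [0,0,0],
    [0,0,0],
  ],
  turn=[0,0,0,0,0,0,0,0,0,0],
)

```text
time: 4.3
ee_pos: [0.5053, -0.1764, 0.0559]
eef_rot: [0.522, 0.853, 0.0, 0.0]
ft_force: [0.8, 0.5, 1.2]
width: 0.0874
grip_force: 0.0
```

```bash
python3 - <<'E'
from h import *
s=read_state(); print(s["ee_pos"],s["ft_force"])
c=grab("scene"); u,v=pix(c,[.504,-.177,.07]).astype(int); print(u,v)
save(c["image"][max(v-70,0):v+60,u-90:u+90],"grasp.png",4)
E
```

```text
[ 0.50531    -0.17644749  0.05589231] [0.75111392 0.49360519 1.16690952]
263 222
```

View pics/grasp.png

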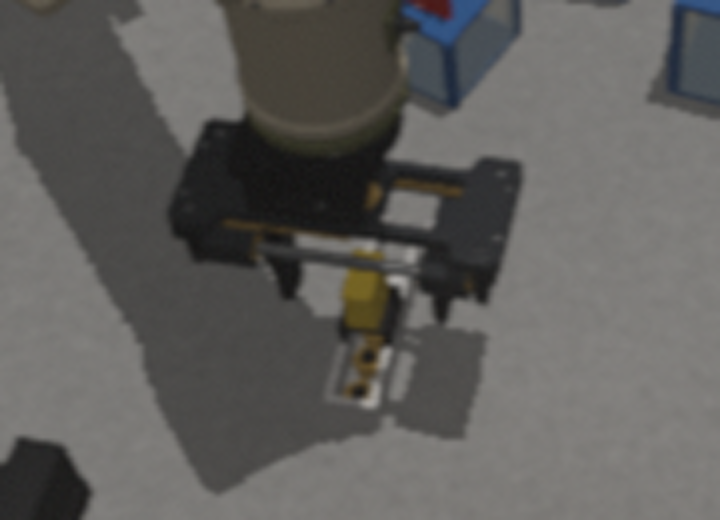

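The fingers straddle the yellow grip (crop 365,290). I'll close on it and lift.

Call:
step_arm(
  delta_pos=[
    [0,0,0],
    [0,0,0],
    [0,0,0],
    [0,0,0],
    [0,0,0],
    [0,0,0],
    [0,0,0],
    [0,0,0],
  ],
  turn=[0,0,0,0,0,0,0,0],
  grip=1,
  newtons=30,
)

```text
time: 5.15
ee_pos: [0.5048, -0.1764, 0.0551]
eef_rot: [0.522, 0.853, 0.0, -0.0]
ft_force: [-0.5, -0.7, -0.3]
width: 0.0313
grip_force: 0.0
```

Call:
step_arm(
  delta_pos=[
    [0,0,0],
    [0,0,0],
    [0,0,0],
    [0,0,0],
  ],
  turn=[0,0,0,0],
)

```text
time: 5.55
ee_pos: [0.5048, -0.1764, 0.0551]
eef_rot: [0.522, 0.853, 0.0, 0.0]
ft_force: [-0.1, 0.5, 0.2]
width: 0.0198
grip_force: 29.8
```

Call:
step_arm(
  delta_pos=[
    [0,0,0.3],
    [0,0,0.6],
    [0,0,0.8],
    [0,0,0.8],
    [0,0,0.8],
    [0,0,0.6],
    [0,0,0.4],
    [0,0,0.2],
    [0,0,0],
  ],
  turn=[0,0,0,0,0,0,0,0,0],
)

```text
time: 6.45
ee_pos: [0.5049, -0.1764, 0.1681]
eef_rot: [0.522, 0.853, 0.0, 0.0]
ft_force: [0.9, 0.1, -4.6]
width: 0.0196
grip_force: 29.8
```

Call:
step_arm(
  delta_pos=[
    [0.2,0.3,0],
    [0.3,0.6,0],
    [0.4,0.8,0],
    [0.5,0.9,0],
    [0.5,0.9,0],
    [0.5,0.9,0],
    [0.5,0.9,0],
    [0.5,0.9,0],
    [0.4,0.8,0],
    [0.2,0.5,0],
    [0.16,0.3,0],
    [0,0,0],
  ],
  turn=[-0.1,-0.1,-0.1,-0.1,-0.1,-0.1,-0.14,-0.1,-0.1,-0.1,-0.1,0],
)

```text
time: 7.65
ee_pos: [0.6088, 0.0195, 0.167]
eef_rot: [0.579, 0.815, -0.0, -0.0]
ft_force: [-0.4, -0.2, -5.0]
width: 0.0196
grip_force: 29.8
```

```bash
python3 - <<'E'
from h import *
s=read_state(); print(s["ee_pos"],s["eef_rot"],s["ft_force"],s["torque"],s["width"])
c=grab("top"); P=cloud(c); im=c["image"].astype(int); R,G,B=im[...,0],im[...,1],im[...,2]
m=np.zeros(R.shape,bool);m[150:220,198:272]=1
d=m&(B>R+40)&(B>G+20)&(abs(P[...,2]-.095)<.006); print(cv2.minAreaRect((P[d][:,:2]*1e3).astype(np.float32)))
save(c["image"][120:250,190:370],"near.png",4)
import pickle; pickle.dump(c,open("near.pkl","wb"))
E
```

```text
[0.60879541 0.01951372 0.16700396] [ 5.78976544e-01  8.15344109e-01 -2.76303133e-04 -2.63204044e-04] [-0.38550428 -0.15649556 -5.03405073] [-0.07173877  0.07634983 -0.01887812] 0.01955680919335858
((551.4509887695312, 185.78567504882812), (90.08892822265625, 109.6333999633789), 18.808597564697266)
```

View pics/near.png

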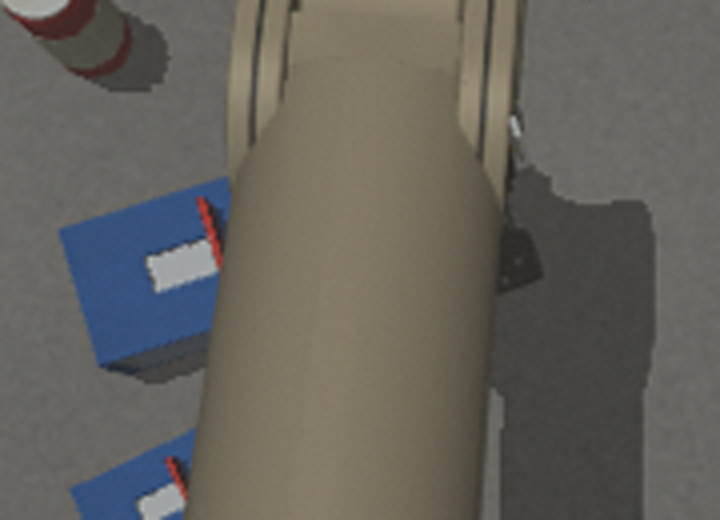

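The arm hides the nose in the top view, so I'll check the chute's pose from the scene camera with predicted points overlaid.

```bash
cat >> h.py <<'E'
O=np.array([.5563,.1716]);A=np.radians(109.2);EX=np.array([np.cos(A),np.sin(A)]);EY=np.array([-EX[1],EX[0]])
def hop(x,y,z): return np.r_[O+x*EX+y*EY,z]
def inh(p): d=np.array(p[:2])-O; return np.round([d@EX*1e3,d@EY*1e3,p[2]*1e3],1)
def overlay(f,pts,w=60,h=45,c0=None):
    c=c0 or grab("scene"); u,v=pix(c,hop(-.06,0,.11)).astype(int); s=6
    im=cv2.resize(c["image"][v-h:v+h,u-w:u+w],None,fx=s,fy=s,interpolation=cv2.INTER_CUBIC).copy()
    for p in pts:
        a=pix(c,p)-[u-w,v-h]; cv2.circle(im,tuple(int(t) for t in a*s+s/2),3,(0,255,0),1)
    save(im,f)
E
python3 - <<'E'
from h import *
s=read_state(); g=inh(s["ee_pos"])/1e3; print(g)
z=g[2]-.055
pts=[hop(g[0]+.095,y,z+.004) for y in(-.016,.016)]+[hop(g[0]-.06,y,z+.034) for y in(-.016,.016)]+[hop(x,y,.095) for x in(-.05,.07) for y in(-.045,.045)]
overlay("ov.png",pts)
E
```

```text
[-0.1621  0.0011  0.1672]
```

View pics/ov.png

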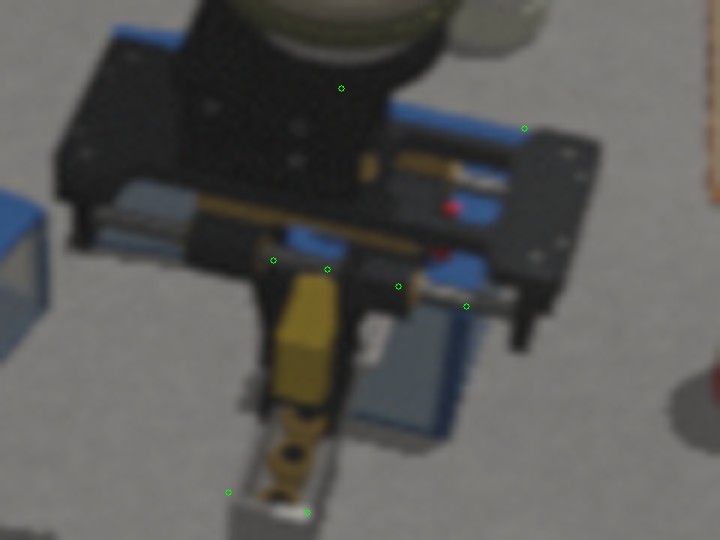

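The chute hangs level and lined up: its back corners match the prediction within about 1 px, and the nuts are still in. I'll lower the prongs to about 4 mm over the deck and advance to just short of the paddle.

Call:
step_arm(
  delta_pos=[
    [0.04,0.01,-0.17],
    [0,0,-0.2],
    [0,0,-0.15],
    [0,0,0],
    [-0.1,0.28,0],
    [-0.1,0.28,0],
    [-0.1,0.28,0],
    [0,0,0],
    [0,0,0],
  ],
  turn=[0,0,0,0,0,0,0,0,0],
)

```text
time: 8.65
ee_pos: [0.6023, 0.0403, 0.1547]
eef_rot: [0.579, 0.815, 0.0, 0.0]
ft_force: [0.3, -0.3, -4.8]
width: 0.0199
grip_force: 29.8
```

```bash
cat > st.py <<'E'
from h import *
s=read_state(); f=s["ft_force"]; print(s["time"],"TCP hop",inh(s["ee_pos"]),"Fx,Fy,Fz hop",np.round([f[:2]@EX,f[:2]@EY,f[2]],1),"T",np.round(s["torque"],2),"w",s["width"],s["grip_force"])
E
python3 st.py
```

```text
8.65 TCP hop [-139.2   -0.2  154.7] Fx,Fy,Fz hop [-0.4 -0.2 -4.8] T [-0.09 -0.01 -0.03] w 0.019917186570163635 29.794809697195888
```

Call:
step_arm(
  delta_pos=[
    [-0.04,0.113,0],
    [-0.04,0.113,0],
    [-0.04,0.113,0],
    [0,0,0],
    [0,0,0],
  ],
  turn=[0,0,0,0,0],
)

```text
time: 9.15
ee_pos: [0.5993, 0.0483, 0.1546]
eef_rot: [0.579, 0.815, 0.0, 0.0]
ft_force: [-0.6, -1.0, -4.1]
width: 0.0194
grip_force: 29.8
```

Call:
step_arm(
  delta_pos=[
    [-0.04,0.113,0],
    [-0.04,0.113,0],
    [0,0,0],
    [0,0,0],
  ],
  turn=[0,0,0,0],
)

```text
time: 9.55
ee_pos: [0.5973, 0.0538, 0.1546]
eef_rot: [0.579, 0.815, -0.0, 0.0]
ft_force: [0.0, -0.6, -4.1]
width: 0.0199
grip_force: 29.8
```

```bash
python3 st.py
```

```text
9.55 TCP hop [-124.7   -0.   154.6] Fx,Fy,Fz hop [-0.6  0.2 -4.1] T [-0.38 -0.12 -0.05] w 0.019884762886257942 29.793285336345434
```

Call:
step_arm(
  delta_pos=[
    [-0.04,0.113,0],
    [0,0,0],
    [0,0,0],
  ],
  turn=[0,0,0],
)

```text
time: 9.85
ee_pos: [0.5964, 0.0567, 0.1546]
eef_rot: [0.579, 0.815, -0.0, 0.0]
ft_force: [0.5, -1.8, -3.5]
width: 0.02
grip_force: 29.8
```

```bash
python3 st.py
```

```text
9.85 TCP hop [-121.7   -0.   154.6] Fx,Fy,Fz hop [-1.9  0.1 -3.5] T [-0.65 -0.18 -0.04] w 0.01996477405047937 29.792985124513507
```

Call:
step_arm(
  delta_pos=[
    [-0.04,0.113,0],
    [-0.04,0.113,0],
    [-0.04,0.113,0],
    [0,0,0],
    [0,0,0],
  ],
  turn=[0,0,0,0,0],
)

```text
time: 10.35
ee_pos: [0.5933, 0.0655, 0.1546]
eef_rot: [0.579, 0.815, 0.0, 0.0]
ft_force: [1.7, -2.5, -4.5]
width: 0.0196
grip_force: 29.8
```

```bash
python3 st.py; python3 -c "
from h import *
overlay('push1.png',[hop(x,y,.095) for x in(-.05,.07) for y in(-.045,.045)])"
```

```text
10.35 TCP hop [-112.4   -0.   154.6] Fx,Fy,Fz hop [-3.  -0.8 -4.5] T [-0.74 -0.32 -0.07] w 0.019554442943515195 29.79259447194636
```

View pics/push1.png

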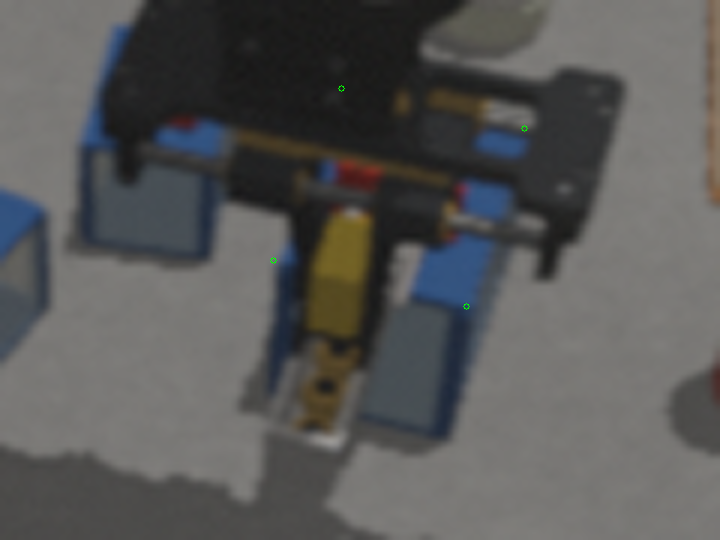

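The prongs are on the red paddle, the chute is level and the nuts are still in. Pushing on toward the stop.

Call:
step_arm(
  delta_pos=[
    [-0.04,0.113,0],
    [-0.04,0.113,0],
    [-0.04,0.113,0],
    [-0.04,0.113,0],
    [-0.04,0.113,0],
    [-0.04,0.113,0],
    [0,0,0],
    [0,0,0],
  ],
  turn=[0,0,0,0,0,0,0,0],
)

```text
time: 11.2
ee_pos: [0.5873, 0.0823, 0.1546]
eef_rot: [0.579, 0.815, 0.0, 0.0]
ft_force: [1.9, -4.2, -3.1]
width: 0.0196
grip_force: 29.8
```

```bash
python3 st.py
```

```text
11.2 TCP hop [-9.450e+01  1.000e-01  1.546e+02] Fx,Fy,Fz hop [-4.6 -0.4 -3.1] T [-0.96 -0.55 -0.1 ] w 0.01959513533857391 29.79618474841118
```

Call:
step_arm(
  delta_pos=[
    [-0.026,0.075,0],
    [0,0,0],
    [0,0,0],
  ],
  turn=[0,0,0],
)

```text
time: 11.5
ee_pos: [0.5867, 0.0841, 0.1546]
eef_rot: [0.579, 0.815, 0.0, 0.0]
ft_force: [2.4, -3.3, -3.0]
width: 0.0199
grip_force: 29.8
```

```bash
python3 st.py
```

```text
11.5 TCP hop [-9.260e+01  1.000e-01  1.546e+02] Fx,Fy,Fz hop [-3.9 -1.2 -3. ] T [-0.94 -0.5  -0.17] w 0.019944156405263147 29.797192364931107
```

Call:
step_arm(
  delta_pos=[
    [-0.026,0.075,0],
    [0,0,0],
    [0,0,0],
  ],
  turn=[0,0,0],
)

```text
time: 11.8
ee_pos: [0.586, 0.086, 0.1546]
eef_rot: [0.579, 0.815, 0.0, -0.0]
ft_force: [1.5, -3.6, -3.4]
width: 0.0195
grip_force: 29.8
```

```bash
python3 st.py
```

```text
11.8 TCP hop [-9.050e+01  1.000e-01  1.546e+02] Fx,Fy,Fz hop [-3.9 -0.2 -3.4] T [-0.98 -0.54 -0.13] w 0.01951465229450525 29.82891608029604
```

Call:
step_arm(
  delta_pos=[
    [-0.026,0.075,0],
    [0,0,0],
    [0,0,0],
  ],
  turn=[0,0,0],
)

```text
time: 12.1
ee_pos: [0.5853, 0.088, 0.1546]
eef_rot: [0.579, 0.815, 0.0, -0.0]
ft_force: [2.4, -3.4, -3.4]
width: 0.0197
grip_force: 29.8
```

```bash
python3 st.py
```

```text
12.1 TCP hop [-8.850e+01  1.000e-01  1.546e+02] Fx,Fy,Fz hop [-4.  -1.1 -3.4] T [-0.97 -0.53 -0.14] w 0.01972021554711376 29.828990902751684
```

```bash
cat > tilt.py <<'E'
from h import *
c=grab("scene"); P=cloud(c); im=c["image"].astype(int); R,G,B=im[...,0],im[...,1],im[...,2]
s=read_state(); t=inh(s["ee_pos"])
d=P[...,:2]-O; X=(d@EX)*1e3; Y=(d@EY)*1e3; Z=P[...,2]*1e3
box=(abs(Y-t[1])<17)&(X>t[0]-110)&(X<t[0]+60)&(Z>97)
yel=box&(R>B+50)&(G>B+30)&(R<G*1.6)&(X>t[0]-30)
def up(m,n):
    x,z=X[m],Z[m]
    for a in np.arange(x.min()//5*5,x.max(),5):
        k=(x>=a)&(x<a+5)
        if k.sum()>1: print(n,int(a-t[0]),"n",k.sum(),"zmax-tcp",round(np.percentile(z[k],95)-t[2],1),"min",round(z[k].min()-t[2],1))
print("t",t); up(yel,"yel")
up(box&(X<t[0]-20),"rear")
red=(R>G+50)&(R>B+50)&(Z>90)&(Z<135)&(abs(Y)<40)&(abs(X)<50); print("paddle x",np.percentile(X[red],[5,20,50,80,95]).round(1),red.sum(),"z",Z[red].mean())
E
python3 tilt.py
```

```text
t [-8.860e+01  1.000e-01  1.545e+02]
yel -21 n 48 zmax-tcp 28.6 min -0.0
yel -16 n 17 zmax-tcp 29.5 min 14.3
yel -11 n 13 zmax-tcp 30.8 min 24.9
yel -6 n 10 zmax-tcp 30.8 min 26.9
yel -1 n 13 zmax-tcp 29.5 min 26.7
yel 3 n 7 zmax-tcp 30.4 min 27.2
yel 8 n 11 zmax-tcp 29.4 min 25.5
yel 13 n 3 zmax-tcp 28.5 min 27.2
rear -66 n 24 zmax-tcp -25.0 min -53.2
rear -61 n 79 zmax-tcp -24.4 min -55.5
rear -56 n 288 zmax-tcp 387.2 min -28.4
rear -51 n 538 zmax-tcp 396.4 min -30.5
rear -46 n 251 zmax-tcp 399.6 min -41.3
rear -41 n 689 zmax-tcp 297.6 min -47.1
rear -36 n 181 zmax-tcp 289.1 min -48.7
rear -31 n 123 zmax-tcp 187.2 min -51.2
rear -26 n 219 zmax-tcp 178.9 min -52.9
rear -21 n 66 zmax-tcp 144.3 min -52.3
paddle x [ 8.8 10.  11.3 12.4 14.4] 15 z 126.38869104835847
```

The chute is still level and the paddle face is near x≈10, so the stop is close. I'll feel for it in 1–2 mm steps.

Call:
step_arm(
  delta_pos=[
    [-0.02,0.057,0],
    [0,0,0],
    [0,0,0],
  ],
  turn=[0,0,0],
)

```text
time: 12.45
ee_pos: [0.5849, 0.0886, 0.1546]
eef_rot: [0.579, 0.815, -0.0, 0.0]
ft_force: [2.4, -6.1, -2.0]
width: 0.0199
grip_force: 29.9
```

```bash
python3 st.py
```

```text
12.45 TCP hop [-87.8   0.3 154.6] Fx,Fy,Fz hop [-6.5 -0.2 -2. ] T [-1.47 -0.56 -0.11] w 0.019884568584691387 29.91036339662969
```

Call:
step_arm(
  delta_pos=[
    [-0.02,0.057,0],
    [0,0,0],
    [0,0,0],
  ],
  turn=[0,0,0],
)

```text
time: 12.75
ee_pos: [0.5846, 0.089, 0.1548]
eef_rot: [0.58, 0.815, -0.001, 0.001]
ft_force: [2.3, -8.4, -1.0]
width: 0.0196
grip_force: 29.9
```

```bash
python3 st.py; python3 tilt.py | grep -v "rear -[2345]"
```

```text
12.75 TCP hop [-87.3   0.4 154.8] Fx,Fy,Fz hop [-8.7  0.6 -1. ] T [-2.2  -0.59 -0.04] w 0.01955389520709848 29.93381815496832
t [-87.3   0.4 154.8]
yel -22 n 38 zmax-tcp 28.2 min -1.3
yel -17 n 23 zmax-tcp 31.2 min -2.0
yel -12 n 14 zmax-tcp 31.1 min 23.1
yel -7 n 11 zmax-tcp 29.9 min 24.8
yel -2 n 12 zmax-tcp 30.8 min 25.7
yel 2 n 11 zmax-tcp 29.7 min 27.2
yel 7 n 7 zmax-tcp 29.6 min 27.0
yel 12 n 6 zmax-tcp 28.1 min 26.0
rear -67 n 10 zmax-tcp -34.8 min -51.0
rear -62 n 96 zmax-tcp -24.5 min -55.1
paddle x [ 8.4  8.9 10.8 10.9 13.6] 12 z 127.39593820614311
```

I've reached the stop, with about 8.7 N holding the paddle and the chute still level. The tool can't pitch, so I'll tilt by letting the chute pivot between the pads. I'll ease the grip and carry the grip point along an arc about the nose.

Call:
step_arm(
  delta_pos=[
    [0,0,0],
    [0,0,0],
    [0,0,0],
  ],
  turn=[0,0,0],
  newtons=14,
)

```text
time: 13.1
ee_pos: [0.5844, 0.0902, 0.1547]
eef_rot: [0.579, 0.815, -0.0, 0.0]
ft_force: [1.5, -5.6, -2.4]
width: 0.0198
grip_force: 14.0
```

```bash
python3 st.py; python3 tilt.py | grep -v "rear -[2345]"
```

```text
13.1 TCP hop [-86.1   0.3 154.7] Fx,Fy,Fz hop [-5.8  0.4 -2.4] T [-1.36 -0.41 -0.06] w 0.0198436341182933 14.000367686385289
t [-86.1   0.3 154.7]
yel -23 n 22 zmax-tcp 23.2 min -0.1
yel -18 n 43 zmax-tcp 30.9 min -1.3
yel -13 n 9 zmax-tcp 30.9 min 27.5
yel -8 n 13 zmax-tcp 30.2 min 19.6
yel -3 n 10 zmax-tcp 29.2 min 26.2
yel 1 n 10 zmax-tcp 29.5 min 25.7
yel 6 n 10 zmax-tcp 30.3 min 27.3
yel 11 n 6 zmax-tcp 29.9 min 25.5
rear -68 n 8 zmax-tcp -24.9 min -50.3
rear -63 n 100 zmax-tcp -23.2 min -54.9
paddle x [ 6.3  9.9 11.4 12.1 12.6] 12 z 126.89415698816627
```

Call:
step_arm(
  delta_pos=[
    [-0.021,0.061,0.08],
    [-0.021,0.061,0.08],
    [-0.021,0.061,0.08],
    [-0.021,0.061,0.08],
    [-0.023,0.067,0.074],
    [-0.023,0.067,0.074],
    [-0.023,0.067,0.074],
    [-0.023,0.067,0.074],
    [0,0,0],
    [0,0,0],
  ],
  turn=[0,0,0,0,0,0,0,0,0,0],
)

```text
time: 14.15
ee_pos: [0.58, 0.1036, 0.17]
eef_rot: [0.579, 0.815, 0.0, 0.0]
ft_force: [1.3, -3.6, -2.7]
width: 0.0201
grip_force: 14.0
```

```bash
python3 st.py; python3 tilt.py | grep -v "rear -[2345]"
```

```text
14.15 TCP hop [-72.   0. 170.] Fx,Fy,Fz hop [-3.9 -0.  -2.7] T [-0.98 -0.28 -0.06] w 0.020068143979623105 14.000384432729334
t [-7.210e+01  1.000e-01  1.699e+02]
yel -27 n 8 zmax-tcp 15.2 min 0.2
yel -22 n 46 zmax-tcp 23.9 min -1.1
yel -17 n 29 zmax-tcp 31.8 min 16.7
yel -12 n 10 zmax-tcp 32.3 min 24.5
yel -7 n 11 zmax-tcp 31.1 min 28.2
yel -2 n 10 zmax-tcp 31.2 min 24.9
yel 2 n 7 zmax-tcp 29.3 min 24.4
yel 7 n 6 zmax-tcp 27.5 min 25.0
yel 12 n 2 zmax-tcp 25.2 min 24.4
rear -77 n 48 zmax-tcp -23.5 min -40.6
rear -72 n 77 zmax-tcp -10.0 min -37.3
rear -67 n 14 zmax-tcp -10.1 min -19.3
rear -62 n 5 zmax-tcp -11.3 min -15.3
paddle x [ 6.4  8.4  8.9 10.  11.4] 16 z 126.70599402307938
```

It is pivoting: the tilt is about 11° and the force is low. I'll firm the grip a little, add some lead so the paddle stays at its stop, and continue to about 20°.

Call:
step_arm(
  delta_pos=[
    [-0.013,0.038,0],
    [-0.013,0.038,0.02],
    [-0.026,0.074,0.068],
    [-0.026,0.074,0.068],
    [-0.026,0.074,0.068],
    [-0.026,0.074,0.068],
    [-0.027,0.078,0.061],
    [-0.027,0.078,0.061],
    [-0.027,0.078,0.061],
    [0,0,0],
    [0,0,0],
  ],
  turn=[0,0,0,0,0,0,0,0,0,0,0],
  newtons=20,
)

```text
time: 15.3
ee_pos: [0.5747, 0.1187, 0.1819]
eef_rot: [0.579, 0.815, 0.0, 0.0]
ft_force: [1.8, -3.8, -3.9]
width: 0.0198
grip_force: 20.0
```

```bash
python3 st.py; python3 tilt.py | grep -v "rear -[2345]"
```

```text
15.3 TCP hop [-56.    0.  181.9] Fx,Fy,Fz hop [-4.2 -0.5 -3.9] T [-1.13 -0.29 -0.06] w 0.01980126126286956 19.999778622295707
t [-5.620e+01  1.000e-01  1.818e+02]
yel -28 n 16 zmax-tcp 11.2 min 3.1
yel -23 n 32 zmax-tcp 21.4 min 6.8
yel -18 n 38 zmax-tcp 32.4 min 13.3
yel -13 n 13 zmax-tcp 34.2 min 26.9
yel -8 n 8 zmax-tcp 33.4 min 31.1
yel -3 n 4 zmax-tcp 31.4 min 30.2
yel 1 n 6 zmax-tcp 28.3 min 26.7
yel 6 n 4 zmax-tcp 25.7 min 25.0
rear -88 n 9 zmax-tcp -18.7 min -24.8
rear -83 n 66 zmax-tcp -9.9 min -27.4
rear -78 n 56 zmax-tcp 0.1 min -19.0
rear -73 n 24 zmax-tcp 2.2 min -6.0
rear -68 n 4 zmax-tcp 0.0 min -1.3
rear -63 n 5 zmax-tcp -3.2 min -13.4
paddle x [5.3 6.4 7.3 8.4 9.1] 12 z 127.07719072543533
```

The tilt is about 23° and the paddle has crept back 2–3 mm. I'll firm the grip and push forward to bring it back to the stop.

Call:
step_arm(
  delta_pos=[
    [0,0,0],
    [-0.026,0.075,0.01],
    [-0.026,0.075,0.01],
    [-0.02,0.057,0.01],
    [0,0,0],
    [0,0,0],
  ],
  turn=[0,0,0,0,0,0],
  newtons=32,
)

```text
time: 15.95
ee_pos: [0.5731, 0.1235, 0.1831]
eef_rot: [0.579, 0.815, 0.0, 0.0]
ft_force: [1.6, -6.3, -0.6]
width: 0.0199
grip_force: 32.0
```

```bash
python3 st.py; python3 tilt.py | grep -v "rear -[2345]"
```

```text
15.95 TCP hop [-5.090e+01 -1.000e-01  1.831e+02] Fx,Fy,Fz hop [-6.5  0.5 -0.6] T [-1.6  -0.3  -0.04] w 0.0198544682096499 32.000252455472946
t [-5.09e+01 -1.00e-01  1.83e+02]
yel -29 n 13 zmax-tcp 15.8 min 4.6
yel -24 n 40 zmax-tcp 27.4 min 1.9
yel -19 n 32 zmax-tcp 32.8 min 13.2
yel -14 n 14 zmax-tcp 34.1 min 27.9
yel -9 n 5 zmax-tcp 33.3 min 31.1
yel -4 n 5 zmax-tcp 31.0 min 28.9
yel 0 n 4 zmax-tcp 28.0 min 26.4
yel 5 n 5 zmax-tcp 26.5 min 24.0
yel 10 n 3 zmax-tcp 24.7 min 22.3
rear -89 n 18 zmax-tcp -16.9 min -25.3
rear -84 n 54 zmax-tcp -8.3 min -27.9
rear -79 n 63 zmax-tcp 3.1 min -15.9
rear -74 n 21 zmax-tcp 3.5 min -4.9
rear -69 n 4 zmax-tcp 2.0 min -1.5
rear -64 n 4 zmax-tcp -2.3 min -8.8
paddle x [ 8.   8.9 10.8 12.3 14.1] 14 z 126.54266068050445
```

Call:
step_arm(
  delta_pos=[
    [-0.033,0.094,0.05],
    [-0.033,0.094,0.05],
    [-0.033,0.094,0.05],
    [-0.033,0.094,0.05],
    [-0.033,0.094,0.05],
    [0,0,0],
    [0,0,0],
  ],
  turn=[0,0,0,0,0,0,0],
)

```text
time: 16.7
ee_pos: [0.5689, 0.1358, 0.1891]
eef_rot: [0.579, 0.815, 0.0, 0.0]
ft_force: [1.5, -3.9, 1.1]
width: 0.0196
grip_force: 32.0
```

```bash
python3 st.py; python3 tilt.py | grep -v "rear -[2345]"
```

```text
16.7 TCP hop [-3.790e+01 -1.000e-01  1.891e+02] Fx,Fy,Fz hop [-4.1 -0.1  1.1] T [-1.04 -0.28 -0.03] w 0.019556658694730566 31.99954852927476
t [-3.800e+01 -1.000e-01  1.891e+02]
yel -32 n 10 zmax-tcp 9.8 min 6.1
yel -27 n 27 zmax-tcp 21.7 min 8.7
yel -22 n 31 zmax-tcp 27.0 min 12.3
yel -17 n 29 zmax-tcp 34.4 min 23.7
yel -12 n 11 zmax-tcp 37.1 min 30.6
yel -7 n 4 zmax-tcp 33.1 min 31.0
yel -2 n 2 zmax-tcp 28.6 min 28.3
yel 3 n 2 zmax-tcp 26.8 min 25.1
rear -92 n 35 zmax-tcp -5.8 min -15.1
rear -87 n 50 zmax-tcp 2.3 min -12.8
rear -82 n 48 zmax-tcp 11.0 min -5.4
rear -77 n 30 zmax-tcp 12.4 min 3.4
rear -72 n 3 zmax-tcp 9.3 min 7.0
rear -67 n 2 zmax-tcp 6.6 min 6.1
paddle x [ 7.6  8.4  9.1 10.3 11.1] 15 z 127.54797622407527
```

Call:
step_arm(
  delta_pos=[
    [-0.034,0.098,0.035],
    [-0.034,0.098,0.035],
    [-0.034,0.098,0.035],
    [-0.034,0.098,0.03],
    [-0.034,0.098,0.03],
    [-0.034,0.098,0.03],
    [0,0,0],
    [0,0,0],
  ],
  turn=[0,0,0,0,0,0,0,0],
)

```text
time: 17.55
ee_pos: [0.5639, 0.1503, 0.1939]
eef_rot: [0.579, 0.815, 0.0, 0.0]
ft_force: [2.3, -3.4, 1.7]
width: 0.0201
grip_force: 32.0
```

```bash
python3 st.py; python3 tilt.py | grep -v "rear -[2345]"; python3 -c "
from h import *
overlay('dump.png',[hop(x,y,.095) for x in(-.05,.07) for y in(-.045,.045)])"
```

```text
17.55 TCP hop [-22.6  -0.2 193.9] Fx,Fy,Fz hop [-4.  -1.1  1.7] T [-1.11 -0.54 -0.02] w 0.020097079424122023 31.99853434562101
t [-22.7  -0.2 193.9]
yel -32 n 13 zmax-tcp 16.6 min 9.1
yel -27 n 22 zmax-tcp 22.5 min 10.6
yel -22 n 25 zmax-tcp 28.7 min 17.5
yel -17 n 23 zmax-tcp 34.1 min 24.4
yel -12 n 20 zmax-tcp 36.5 min 9.1
yel -7 n 2 zmax-tcp 34.6 min 33.3
rear -97 n 9 zmax-tcp 3.7 min -1.2
rear -92 n 51 zmax-tcp 10.1 min -2.6
rear -87 n 38 zmax-tcp 15.1 min 6.0
rear -82 n 51 zmax-tcp 21.2 min -6.0
rear -77 n 22 zmax-tcp 24.0 min 16.4
rear -72 n 3 zmax-tcp 18.4 min -20.3
rear -67 n 2 zmax-tcp 13.4 min 2.1
paddle x [ 6.9  8.9 10.2 10.9 12.2] 23 z 127.61919223946038
```

View pics/dump.png

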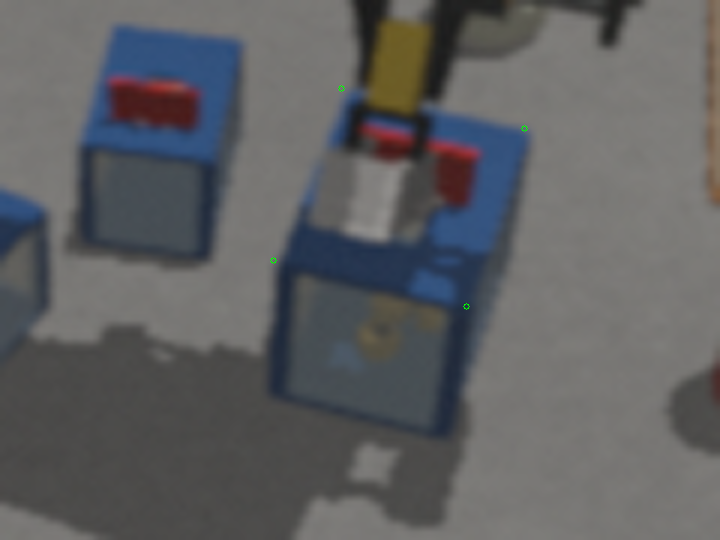

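The nuts show inside the hopper through the clear wall, near (380,330) and (430,310). The channel looks empty at about 41°. I'll push a little more to be sure the paddle is at the stop and every nut is out.

Call:
step_arm(
  delta_pos=[
    [-0.034,0.098,0.03],
    [-0.034,0.098,0.025],
    [-0.026,0.075,0.02],
    [-0.02,0.057,0.01],
    [0,0,0],
    [0,0,0],
    [0,0,0],
    [0,0,0],
    [0,0,0],
    [0,0,0],
    [0,0,0],
    [0,0,0],
  ],
  turn=[0,0,0,0,0,0,0,0,0,0,0,0],
)

```text
time: 18.85
ee_pos: [0.5607, 0.1585, 0.1958]
eef_rot: [0.579, 0.815, -0.0, -0.0]
ft_force: [-0.2, -4.1, 0.7]
width: 0.0197
grip_force: 32.0
```

```bash
python3 st.py; python3 tilt.py | grep -v "rear -[2345]"; python3 - <<'E'
from h import *
import pickle
c=grab("scene"); P=cloud(c); im=c["image"].astype(int); R,G,B=im[...,0],im[...,1],im[...,2]
u,v=pix(c,hop(-.05,0,.05)).astype(int); print(u,v)
a=c["image"][v-35:v+25,u-40:u+40].astype(float); a=np.clip((a-40)*1.8,0,255).astype(np.uint8)
save(a,"nuts.png",9)
E
```

```text
18.85 TCP hop [-13.8   0.2 195.8] Fx,Fy,Fz hop [-3.8  1.5  0.7] T [-1.19  0.03 -0.03] w 0.01968861029647127 32.000310940202326
t [-13.9   0.2 195.8]
yel -31 n 18 zmax-tcp 20.2 min 12.5
yel -26 n 19 zmax-tcp 24.6 min 14.3
yel -21 n 26 zmax-tcp 30.1 min 18.2
yel -16 n 20 zmax-tcp 35.3 min 25.5
yel -11 n 18 zmax-tcp 37.2 min 14.3
rear -96 n 34 zmax-tcp 13.1 min 5.6
rear -91 n 42 zmax-tcp 18.4 min 7.5
rear -86 n 32 zmax-tcp 22.6 min 9.8
rear -81 n 42 zmax-tcp 26.8 min 15.0
rear -76 n 18 zmax-tcp 28.6 min 21.7
paddle x [ 8.1  8.8 10.2 12.1 12.4] 11 z 126.88884179216612
354 166
```

View pics/nuts.png

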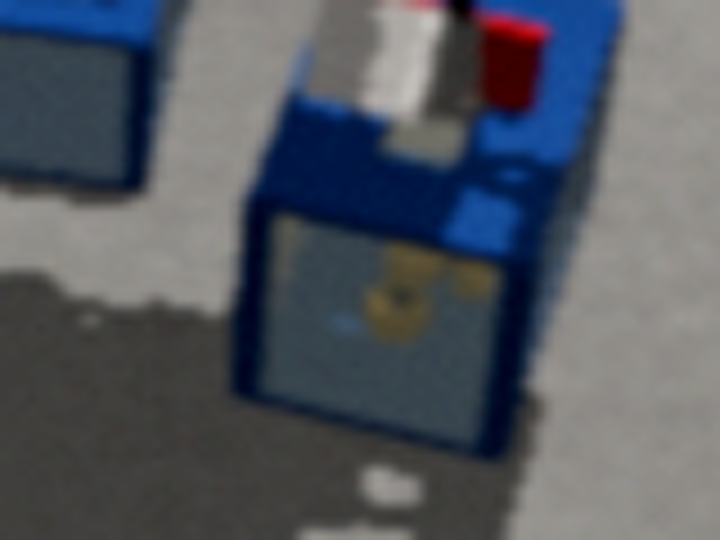

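```bash
python3 - <<'E'
from h import *
c=grab("scene"); P=cloud(c); u0,v0=354-40,166-35
for n,(a,b) in dict(patch=(430,140),patchL=(395,150),nut1=(400,310),nut2=(415,255),nut3=(470,280),q=(285,240),blue=(485,215),chute=(400,60)).items():
    u,v=u0+a//9,v0+b//9; print(n,u,v,c["image"][v,u],inh(P[v,u]))
for y in(-.016,.016): print("nose",(pix(c,hop(.006,y,.099))-[u0,v0])*9, "slot", (pix(c,hop(-.025,y*.75,.095))-[u0,v0])*9)
E
```

```text
patch 361 146 [101 101  96] [68.6  8.9 13.8]
patchL 357 147 [78 85 92] [67.4 20.6  6.9]
nut1 358 165 [83 80 69] [-50.4  -8.5  60.7]
nut2 360 159 [89 83 69] [-48.  -11.6  83.8]
nut3 366 162 [86 82 67] [-47.5 -28.9  77. ]
q 345 157 [84 85 83] [-50.9  29.9  80.9]
blue 367 154 [ 54  85 128] [-35.7 -26.9  96.1]
chute 358 137 [137 134 132] [-99.5  -8.5 214.1]
nose [475.40073939  98.05959634] slot [437.15180874 173.94947127]
nose [374.66924933  75.2941363 ] slot [360.67904436 156.31866731]
```

The patch at (430,140) is the view down through the open slot, so no nut is stuck there. All nuts are in. I'll draw back slowly, easing the paddle shut, and carry the chute clear.

Call:
step_arm(
  delta_pos=[
    [0.03,-0.08,0.05],
    [0.06,-0.18,0.1],
    [0.1,-0.3,0.1],
    [0.1,-0.3,0.1],
    [0.13,-0.38,0.1],
    [0.13,-0.38,0.1],
    [0.13,-0.38,0.1],
    [0.2,-0.57,0.1],
    [0.2,-0.57,0],
    [0.2,-0.57,0],
    [0,0,0],
    [0,0,0],
  ],
  turn=[0,0,0,0,0,0,0,0,0,0,0,0],
)

```text
time: 20.2
ee_pos: [0.5928, 0.0654, 0.2144]
eef_rot: [0.58, 0.815, -0.0, -0.0]
ft_force: [-0.2, 1.7, -3.0]
width: 0.0195
grip_force: 32.0
```

```bash
python3 st.py; python3 tilt.py | grep -v "rear -[2345]"
```

```text
20.2 TCP hop [-112.3    0.5  214.4] Fx,Fy,Fz hop [ 1.7 -0.4 -3. ] T [ 0.1   0.07 -0.03] w 0.019489191082427724 31.997009919723496
t [-111.5    0.3  214.4]
yel -33 n 8 zmax-tcp 17.8 min 12.0
yel -28 n 24 zmax-tcp 22.7 min 13.0
yel -23 n 29 zmax-tcp 28.2 min 18.9
yel -18 n 25 zmax-tcp 33.0 min 24.3
yel -13 n 25 zmax-tcp 36.5 min 2.6
rear -98 n 26 zmax-tcp 9.9 min 4.2
rear -93 n 44 zmax-tcp 15.2 min 3.2
rear -88 n 50 zmax-tcp 22.1 min 8.1
rear -83 n 46 zmax-tcp 25.5 min -3.7
rear -78 n 37 zmax-tcp 28.0 min 2.1
rear -73 n 2 zmax-tcp 21.1 min -12.2
rear -68 n 8 zmax-tcp 18.7 min -18.5
rear -63 n 5 zmax-tcp 13.5 min -16.3
paddle x [-28.4 -28.  -25.8 -24.2 -23.3] 18 z 126.9061308263401
```

The shutter is closed again (paddle at about -25) and the force reading fits an empty chute. Moving back and down over clear counter.

Call:
step_arm(
  delta_pos=[
    [0.2,-0.57,0],
    [0.26,-0.75,0],
    [0.26,-0.75,0],
    [0.26,-0.75,0],
    [0.26,-0.75,0],
    [0.2,-0.57,-0.3],
    [0.1,-0.3,-0.7],
    [0,0,-1],
    [0,0,-1],
    [0,0,-0.8],
    [0,0,-0.4],
    [0,0,0],
  ],
  turn=[0,0,0,0,0,0,0,0,0,0,0,0],
)

```text
time: 21.45
ee_pos: [0.6306, -0.0453, 0.1083]
eef_rot: [0.579, 0.815, -0.001, -0.001]
ft_force: [-0.4, -0.3, -3.3]
width: 0.0197
grip_force: 32.0
```

```bash
sed -i 's/(Z>97)/(Z>float(__import__("os").environ.get("ZM","97")))/' tilt.py; python3 st.py; ZM=4 python3 tilt.py | grep -v "rear -[2345]"
```

```text
21.45 TCP hop [-229.2    1.2  108.3] Fx,Fy,Fz hop [-0.1  0.5 -3.3] T [0.01 0.05 0.01] w 0.01970889785134711 31.996897631906904
t [-229.6    0.6  109.7]
yel -30 n 21 zmax-tcp 16.1 min 10.1
yel -25 n 26 zmax-tcp 22.5 min 13.5
yel -20 n 28 zmax-tcp 29.5 min 18.1
yel -15 n 24 zmax-tcp 35.2 min 25.5
yel -10 n 20 zmax-tcp 36.2 min 14.1
yel -5 n 4 zmax-tcp 35.1 min 33.6
yel 0 n 2 zmax-tcp 30.5 min 27.5
yel 4 n 2 zmax-tcp 24.4 min 23.9
yel 9 n 2 zmax-tcp 20.9 min 18.4
rear -100 n 2 zmax-tcp 8.4 min 7.2
rear -95 n 36 zmax-tcp 9.8 min -105.7
rear -90 n 47 zmax-tcp 15.2 min 6.1
rear -85 n 44 zmax-tcp 20.6 min -3.0
rear -80 n 52 zmax-tcp 24.8 min -12.4
rear -75 n 21 zmax-tcp 26.5 min 14.1
rear -70 n 10 zmax-tcp 21.1 min -15.9
rear -65 n 111 zmax-tcp 371.8 min 0.3
rear -60 n 227 zmax-tcp 383.1 min -27.8
paddle x [-29.1 -26.6 -25.7 -24.2 -23. ] 14 z 126.57699931217915
```

Call:
step_arm(
  delta_pos=[
    [0,0,0],
    [0,0,0],
    [0,0,-0.2],
    [0,0,-0.2],
    [0.05,-0.15,-0.06],
    [0.05,-0.15,-0.06],
    [0.06,-0.17,-0.06],
    [0.06,-0.18,-0.07],
    [0.06,-0.18,-0.08],
    [0.06,-0.18,-0.09],
    [0,0,0],
    [0,0,0],
  ],
  turn=[0,0,0,0,0,0,0,0,0,0,0,0],
  newtons=8,
)

```text
time: 22.7
ee_pos: [0.6394, -0.07, 0.0884]
eef_rot: [0.579, 0.815, -0.0, -0.001]
ft_force: [-0.3, -0.1, -1.5]
width: 0.0197
grip_force: 8.0
```

```bash
python3 st.py; ZM=4 python3 tilt.py | grep -v "rear -[2345]"
```

```text
22.7 TCP hop [-255.5    1.    88.4] Fx,Fy,Fz hop [ 0.   0.3 -1.5] T [-0.09  0.02 -0.03] w 0.019678321288073918 7.999904313473962
t [-255.3    0.9   88.5]
yel -29 n 35 zmax-tcp 21.4 min 5.7
yel -24 n 35 zmax-tcp 30.4 min 13.2
yel -19 n 23 zmax-tcp 35.6 min 27.2
yel -14 n 11 zmax-tcp 35.0 min 31.6
yel -9 n 9 zmax-tcp 33.3 min 22.7
yel -4 n 8 zmax-tcp 29.9 min 27.3
yel 0 n 5 zmax-tcp 27.3 min 25.1
rear -94 n 12 zmax-tcp -17.4 min -23.1
rear -89 n 53 zmax-tcp -7.7 min -22.7
rear -84 n 55 zmax-tcp 2.8 min -15.6
rear -79 n 34 zmax-tcp 6.2 min -84.0
rear -74 n 8 zmax-tcp 3.7 min -4.8
rear -69 n 44 zmax-tcp 363.1 min -2.5
rear -64 n 176 zmax-tcp 377.7 min -13.2
paddle x [-29.3 -28.1 -26.9 -25.8 -23.2] 8 z 127.32665016608576
```

Call:
step_arm(
  delta_pos=[
    [0.045,-0.13,-0.095],
    [0.045,-0.13,-0.095],
    [0.045,-0.13,-0.095],
    [0.045,-0.13,-0.095],
    [0.045,-0.13,-0.095],
    [0.04,-0.11,-0.115],
    [0.04,-0.11,-0.115],
    [0.04,-0.11,-0.115],
    [0.04,-0.11,-0.115],
    [0.04,-0.11,-0.115],
    [0,0,0],
    [0,0,0],
  ],
  turn=[0,0,0,0,0,0,0,0,0,0,0,0],
)

```text
time: 23.95
ee_pos: [0.6503, -0.1004, 0.0626]
eef_rot: [0.579, 0.815, -0.0, -0.0]
ft_force: [0.5, -0.1, -2.4]
width: 0.0197
grip_force: 8.0
```

Call:
step_arm(
  delta_pos=[
    [0.04,-0.11,-0.14],
    [0.03,-0.08,-0.14],
    [0,0,-0.06],
    [0,0,-0.03],
    [0,0,0],
    [0,0,0],
  ],
  turn=[0,0,0,0,0,0],
)

```text
time: 24.55
ee_pos: [0.6527, -0.1057, 0.0548]
eef_rot: [0.579, 0.815, 0.0, 0.001]
ft_force: [-3.9, 0.4, 8.2]
width: 0.0196
grip_force: 8.0
```

```bash
python3 st.py; ZM=4 python3 tilt.py | grep -v "rear -[2345]"
```

```text
24.55 TCP hop [-2.936e+02  1.000e-01  5.480e+01] Fx,Fy,Fz hop [1.7 3.5 8.2] T [ 0.01  0.81 -0.01] w 0.0195866622647117 8.001584537778399
t [-2.937e+02  1.000e-01  5.490e+01]
yel -26 n 52 zmax-tcp 28.9 min -2.1
yel -21 n 17 zmax-tcp 30.6 min 25.6
yel -16 n 15 zmax-tcp 30.7 min 26.7
yel -11 n 15 zmax-tcp 30.5 min 14.0
yel -6 n 9 zmax-tcp 30.5 min 27.3
yel -1 n 3 zmax-tcp 27.3 min 25.6
rear -71 n 14 zmax-tcp 358.5 min -50.5
rear -66 n 205 zmax-tcp 372.0 min -50.4
rear -61 n 195 zmax-tcp 383.3 min -30.9Traceback (most recent call last):
  File "tilt.py", line 14, in <module>
    red=(R>G+50)&(R>B+50)&(Z>90)&(Z<135)&(abs(Y)<40)&(abs(X)<50); print("paddle x",np.percentile(X[red],[5,20,50,80,95]).round(1),red.sum(),"z",Z[red].mean())
                                                                                   ~~~~~~~~~~~~~^^^^^^^^^^^^^^^^^^^^^^^^
    return _quantile_unchecked(
        a, q, axis, out, overwrite_input, method, keepdims, weights)
    return _ureduce(a,
                    func=_quantile_ureduce_func,
    ...<5 lines>...
                    overwrite_input=overwrite_input,
                    method=method)
    r = func(a, **kwargs)
    result = _quantile(arr,
                       quantiles=q,
    ...<2 lines>...
                       out=out,
                       weights=wgt)
    slices_having_nans = np.isnan(arr[-1, ...])
                                  ~~~^^^^^^^^^
IndexError: index -1 is out of bounds for axis 0 with size 0
```

The chute is flat on the counter, pressed with about 10 N. I'll relieve the pressure, open and retreat upward.

Call:
step_arm(
  delta_pos=[
    [0,0,0.05],
    [0,0,0.05],
    [0,0,0],
    [0,0,0],
  ],
  turn=[0,0,0,0],
)

```text
time: 25.0
ee_pos: [0.652, -0.1052, 0.0558]
eef_rot: [0.579, 0.815, -0.0, -0.0]
ft_force: [0.2, -0.1, -4.0]
width: 0.0199
grip_force: 8.0
```

Call:
step_arm(
  delta_pos=[
    [0,0,0],
    [0,0,0],
    [0,0,0],
    [0,0,0],
    [0,0,0],
    [0,0,0],
    [0,0,0],
    [0,0,0],
    [0,0,0],
    [0,0,0],
  ],
  turn=[0,0,0,0,0,0,0,0,0,0],
  grip=0,
)

```text
time: 26.0
ee_pos: [0.6522, -0.1053, 0.0561]
eef_rot: [0.579, 0.815, 0.0, 0.0]
ft_force: [0.2, 0.2, -0.2]
width: 0.0855
grip_force: 0.0
```

```bash
python3 st.py; ZM=4 python3 tilt.py 2>/dev/null| grep -v "rear -[2345]"
```

```text
26.0 TCP hop [-293.1    0.5   56.1] Fx,Fy,Fz hop [ 0.1 -0.3 -0.2] T [-0.06  0.03 -0.02] w 0.08547089338960939 0.0
t [-293.     0.5   56.1]
yel -27 n 46 zmax-tcp 26.3 min -7.0
yel -22 n 18 zmax-tcp 29.6 min 19.7
yel -17 n 16 zmax-tcp 28.3 min 21.8
yel -12 n 16 zmax-tcp 28.8 min 24.3
yel -7 n 13 zmax-tcp 29.0 min 24.9
yel -2 n 7 zmax-tcp 28.4 min 25.6
rear -72 n 3 zmax-tcp 352.9 min -51.5
rear -67 n 177 zmax-tcp 371.4 min -51.7
rear -62 n 212 zmax-tcp 381.8 min -29.0
```

Call:
step_arm(
  delta_pos=[
    [0,0,0.3],
    [0,0,0.6],
    [0,0,1],
    [0,0,1],
    [0,0,1],
    [0,0,1],
    [-0.3,-0.3,0.5],
    [-1,-0.8,0],
    [-1,-0.8,0],
    [-1,-0.8,0],
    [-1,-0.8,0],
    [0,0,0],
  ],
  turn=[0,0,0,0,0,0,0,0,0,0,0,0],
)

```text
time: 27.25
ee_pos: [0.5407, -0.1975, 0.1918]
eef_rot: [0.582, 0.813, -0.0, 0.0]
ft_force: [0.5, -2.3, 0.7]
width: 0.0874
grip_force: 0.0
```

```bash
python3 - <<'E'
from h import *
c=grab("scene"); save(c["image"],"end.png"); P=cloud(c)
im=c["image"].astype(int); R,G,B=im[...,0],im[...,1],im[...,2]; Z=P[...,2]
m=(R>B+50)&(G>B+30)&(Z>.078)&(Z<.09)&(np.hypot(P[...,0]-.652,P[...,1]+.105)<.04)
p=P[m]; print(p.mean(0),len(p)); A_=np.c_[p[:,:2],np.ones(len(p))]; print("slope",np.linalg.lstsq(A_,p[:,2],rcond=None)[0])
print(read_state()["ee_pos"])
E
```

```text
[ 0.65633033 -0.11227755  0.08308174] 117
slope [-0.0115353   0.01254833  0.0920616 ]
[ 0.54269991 -0.1952103   0.19183537]
```

View pics/end.png

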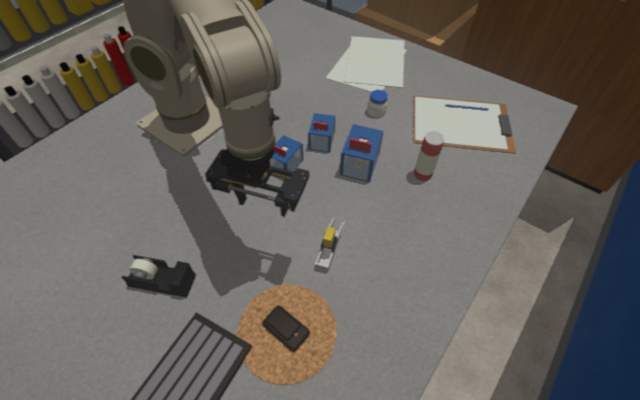

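The end view shows the empty chute flat and released at (328,242), the shutter closed, and the bystanders where they were. Handing in.

```bash
python3 -c "
from bench import *
print(close_job())"
```

```text
the job is handed in; nothing more can be done
None
```

The job is handed in, with no verdict returned: the nuts slid into the hopper (three seen clearly, the fourth inferred from an empty chute and clear slot), the shutter sprang shut, and the chute is flat and released on the counter.

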